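# Fit the slicing blade over the slicer's locating pin and clamp it

### The job

Fit the slicing blade, the plain steel insert with the notch in its back edge and not the grating plate, to the vegetable slicer: lay it flat on the bed, cutting edge over the throat and notch over the locating pin, and slide it back until the notch bottoms on the pin. Then let go of it and fold the wire bail over until its cross-bar lies down on the blade. Use a light hand on blade, pin and bail, and leave everything else where it is.

Things in the scene. Friction and masses are not known exactly. Their poses are not given: they have to be found in the camera images.
- blade_grip (a point): Slicing blade, loose, 170 g: flat steel plate 96 long (its x) x 66 wide (y) x 4 mm. A black finger grip stands on it, 10 thick (x), 26 wide (y), its top 32 mm above the plate's underside. This point: the grip's centre, 18 mm above the underside. z is up. Pinch its upper half along x. Cutting edge 40 mm to -x of this point, notched back edge 56 mm to +x.
- blade_notch (a point): Root (closed end) of the blade's notch, at the plate's underside on its centre line, 30 mm to +x of the grip's centre; axes as the blade's. The notch is a slot 10 mm wide and 26 mm deep, open at the back edge (+x). Only the slicing blade has one. With the blade lying in the slicer this point is level with the bed.
- grater_grip (a point): Bystander: grating plate of the same outline with the same finger grip, but with rows of holes and no notch. The two inserts lie in either of two places. This point is the centre of its grip. Leave it.
- slicer: Grey vegetable slicer, fixed on the shelf. Origin under its middle at shelf level; x along it to the black handle (ends 208 mm to +x), y across, z up. Ribbed steel infeed deck x -160 to -52 mm, open throat to -24, flat blade bed -24 to +120, its surface 30 mm above the shelf. Side rails: inner faces y +-46, outer +-58, tops 10 mm above the bed. The blade goes in cutting edge to -x, notch to +x.
- pin_slot (a point): Middle of the range of the locating pin, on the bed surface at the slicer's x = 45 mm, y = 0; axes as the slicer's. The upright steel pin (6 mm diameter, rounded top 8 mm above the bed) stands on the centre line y = 0, but a screw sets it anywhere from 7 mm to -x to 7 mm to +x of this point. Its setting is not measured. Rigid; bears 15 N at most.
- bed (a point): Point on the bed surface, on the centre line 20 mm to +x of the slicer's origin; axes as the slicer's. The middle of the plate (8 mm to +x of the grip's centre) lies over it when the blade is home and the pin in its middle setting. Home: the notch's root rests against the pin, so the blade's centre is 25 mm to -x of the pin's axis.
- bail_axis (a point): Middle of the wire bail's pivot axis, which runs along the slicer's y, 55 mm to +x of its origin and 7 mm above the bed; axes as the slicer's.
- bail_bar (a point): Middle of the cross-bar of the wire bail: a U of 6 mm steel wire, cross-bar 84 mm long along the slicer's y, two arms 67 mm long, pivoting between the rails. It stands open, leaning back towards the handle. Folded down to -x, its cross-bar lies across the blade in front (-x) of the finger grip, 67 mm to -x of the pivot and 7 mm above the bed.
- bail (a joint): Angle of the wire bail, rad: 0 = cross-bar lying on the 4 mm blade, 1.57 = upright, 2.2 = furthest back; its stop without a blade is -0.06. The pivot is stiff: about 2 N at the cross-bar moves it, and it stays where it is left. The wire is smooth and slides along what pushes it.
Things that resemble listed ones, but are neither listed nor needed, are in the scene too. What is shaped like the part that bears blade_grip but purple or red is not meant.

How it is judged:
On the way, in this order (a step that is already met when the one before it is completed fails the run):
1. the blade lies flat on the bed, edge over the throat, the root of its notch against the pin, the bail still open (horizontal distance between blade_notch and stop_pin_c0 below 0.005 m and z of blade_notch in the frame of slicer between 0.0275 and 0.0315 m and x of blade_grip in the frame of slicer below 0.03 m and angle between blade_notch's own z axis and vertical below 0.05 rad and angle between the x axis of blade_notch and the x axis of slicer, either way round below 0.12 rad and value of joint bail above 0.5 rad), for 0.2 s.
2. the bail is folded down onto the blade (value of joint bail between -0.04 and 0.06 rad), for 0.2 s.
At the end, for the whole second after the job is handed in: The blade lies flat on the bed (1.5 mm, 3 degrees), edge over the throat, square with the slicer within 7 degrees, the root of its notch against the pin (within 5.5 mm of the axis of the 6 mm pin), and the bail lies folded down on it (within 0.06 rad of closed); all at rest (all of step 2 and horizontal distance between blade_notch and stop_pin_c0 below 0.0055 m and z of blade_notch in the frame of slicer between 0.0275 and 0.0315 m and x of blade_grip in the frame of slicer below 0.03 m and angle between blade_notch's own z axis and vertical below 0.05 rad and angle between the x axis of blade_notch and the x axis of slicer, either way round below 0.12 rad and velocity of joint bail between -0.05 and 0.05 rad/s and linear speed of blade below 0.02 m/s); the robot touches nothing.
It fails at once if the blade is forced against the pin (over 15 N) (contact force between blade and stop_pin above 15 N).
It fails at once if the blade is dropped or pressed hard on the bed (over 35 N) (contact force between blade and slicer_c1 above 35 N).
It fails at once if the fingers press hard on the slicer or its bail (over 25 N) (contact force between the fingers and slicer above 25 N).
It fails at once if the grating plate or another bystander is moved over 25 mm or tipped (distance of any of grater_grip, carrier, salt_pig, tumbler, lid_opener, brush, food_holder from where it was at the start of the episode above 0.025 m or angle between any of carrier, salt_pig, tumbler's own z axis and vertical above 0.35 rad).
It also fails if it takes over 64 s, if anything falls off the work surface, if the arm or the gripper's body presses on something with over 40 N, if the wrist force passes 120 N, or if a joint passes its speed limit or range.

### The arm

A 6-joint arm with a two-finger parallel gripper is mounted at the origin on the work surface. World frame = base frame: x ahead of the robot, y to its left, z up, the work surface at z = 0. Lengths are in m, angles in rad, forces in N, time in s.
With the tool pointing down it reaches from about 0.35 to 0.85 m from the base axis. Payload 8.1 kg.
Tool frame: the origin (TCP) lies midway between the tips of the shut fingers; the grasp point (between the pads) lies 19 mm behind it (robot.grip_point_offset is the distance from the TCP to the grasp point, in m); z points along the fingers, y is the line along which they close (so a half turn about z gives the same grasp; the last joint's range is limited). The gripper opens to 93 mm and grips with 3 to 60 N. Pads are 15 mm wide; open, the fingers measure 128 mm over their backs; the gripper's body (75 mm by 188 mm) begins 65 mm behind the grasp point.
Start: joints at [-1.328, 0.13, 1.488, -0, 1.523, -0.085], TCP at [0.193, -0.568, 0.219] pointing down, gripper open.
Joint ranges: [-2.96, 2.96], [-0.89, 2.26], [0.02, 2.5], [-1.34, 4.48], [0, 2.73], [-2.66, 2.66]. Speed limits (rad/s): [2.39, 2.39, 2.79, 3.14, 3.14, 3.14].

### API

Orientations are given as a rotation vector (axis times angle).
In Python, from plant import robot, read_camera, job gives the robot as it stands.
- The arm moves only by the shell command python3 -m inch 'ROWS' [FORCE]. ROWS is JSON, one flat list of numbers, 5 for each row, row after row: the shift along the world's x, y, z in mm, then the turn about the world's z in degrees, then the opening in per cent of the stroke, from 0 (shut) to 100 (fully open). In form: [dx, dy, dz, yaw, hand, dx, dy, dz, yaw, hand, ...]. A call has 1 to 10 rows; each row is the pose to reach, as a shift and turn from the pose commanded when the call began; what a row does not reach only later rows make up. A row lasts 1/12 s, in which the tool goes at most 41.7 mm and 7.16 degrees, less where a joint would pass 70% of its speed; a pose out of reach is approached as far as the arm can. A call with a gripper value outside its range is refused whole. The fingers move at their own pace and stop on an object; FORCE is the grip in N (left out, the last holds). Time passes only in rows, so rows that repeat a pose let the fingers close. It gives the time, the measured TCP pose, the force, the opening and the grip force at its end, in the units of the state.
- robot.read_state(): the state, without advancing time (a new reading comes with each control period).
- read_camera(name): name is "side" or "top" or "wrist"; returns a dict with "image" (420x560x3 uint8, blue, green, red), "K" (3x3 intrinsics, pixels), "extrinsics" (4x4, takes a point from world to camera coordinates); the wrist camera has in their place "mount" (4x4, takes a point from camera to tool coordinates, whose origin is the TCP and whose axes are the flange's). Camera axes: x right, y down, z forward; pixel columns grow to the right and rows downward; lengths in m; the calibration is good to about 2 mm. A picture is of the moment at which its call begins: read the wrist's pose just before it. There is no depth.
- job.close_job(): hands the job in; it is judged then, once.
The state is a dict: "t": time; "q": joint angles; "dq": joint speeds; "joint_torque": joint torques, N m; "tool_pos": TCP position; "orientation": TCP orientation; "force": force on the tool from outside, world axes, zero at the start; "wrist_torque": the same for the moment, N m; "opening": finger opening in m; "gripper_force": force on a finger pad.
Only numpy, scipy, OpenCV 4.12 (cv2) and the standard library are available. Lean on these libraries where they do the work, as an engineer would, in place of code of your own. Each camera call takes 0.05 s, during which the arm holds its last target. There are 200 camera calls.

## Working session

There is one attempt and no reset: what is moved stays moved. The work goes in short steps, Python scripts to look and compute and a shell command to move; the robot and the scene stay as the last step left them, time stands still between calls to the robot, and variables do not carry over. Pictures are saved under pics/ and viewed, at most 10 in all, crops included, and the job is handed in when it is done.

```bash
mkdir -p pics; cat > h.py <<'E'
import numpy as np, cv2
from scipy.spatial.transform import Rotation as R
from plant import robot, read_camera, job
def snap(n,f,crop=None,s=1):
    st=robot.read_state(); c=read_camera(n); im=c["image"]
    if crop: x0,y0,x1,y1=crop; im=im[y0:y1,x0:x1]
    if s!=1: im=cv2.resize(im,None,fx=s,fy=s,interpolation=cv2.INTER_CUBIC)
    cv2.imwrite("pics/"+f,im)
    if n=="wrist":
        T=np.eye(4);T[:3,:3]=R.from_rotvec(st["orientation"]).as_matrix();T[:3,3]=st["tool_pos"]
        E=np.linalg.inv(T@np.array(c["mount"]))
    else: E=np.array(c["extrinsics"])
    np.savez("pics/"+f+".npz",K=c["K"],E=E); return c
def unp(f,uv,z):
    d=np.load("pics/"+f+".npz");K,E=d["K"],d["E"]
    r=np.linalg.inv(K)@[uv[0],uv[1],1]; Rm=E[:3,:3]; o=-Rm.T@E[:3,3]; r=Rm.T@r
    return o+r*(z-o[2])/r[2]
def proj(f,p):
    d=np.load("pics/"+f+".npz");q=d["K"]@(d["E"]@np.append(p,1))[:3]; return q[:2]/q[2]
E
python3 - <<'E'
from h import *
a=snap("top","top0.png",s=1.42);b=snap("side","side0.png",s=1.42)
print(a["K"],a["extrinsics"],b["extrinsics"],robot.read_state())
E
```

```text
[[463.72431577   0.         278.42061185]
 [  0.         463.72431577 207.33794887]
 [  0.           0.           1.        ]] [[-0.01909122 -0.99959895 -0.02091576  0.01878726]
 [-0.99369095  0.02128245 -0.11011518  0.50886733]
 [ 0.11051616  0.01868157 -0.99369874  0.7318609 ]
 [ 0.          0.          0.          1.        ]] [[-0.9757115  -0.21894961  0.00693845  0.46965845]
 [-0.11773932  0.49744891 -0.85946613  0.10682547]
 [ 0.18472825 -0.83940792 -0.5111456   0.68030382]
 [ 0.          0.          0.          1.        ]] {'t': 0.1, 'q': array([-1.32843674e+00,  1.31083792e-01,  1.48914495e+00, -4.61484843e-07,
        1.52299774e+00, -8.53979989e-02]), 'dq': array([-0.00140862, -0.00192154, -0.00302079,  0.00065675,  0.0021228 ,
       -0.00160568]), 'joint_torque': array([ 1.81086238e-03, -5.61337852e+01, -4.93097162e+01,  7.71661894e-02,
        2.91392725e-02, -8.22114089e-05]), 'tool_pos': array([ 0.19305379, -0.56756375,  0.21770741]), 'orientation': array([-3.09789432e+00, -5.12273361e-01,  2.01824451e-04]), 'force': array([-1.00133782,  0.667568  , -0.47004863]), 'wrist_torque': array([-0.01218418,  0.01936266, -0.0081384 ]), 'gripper_force': 0.0, 'opening': 0.09297316105658743}
```

View pics/top0.png

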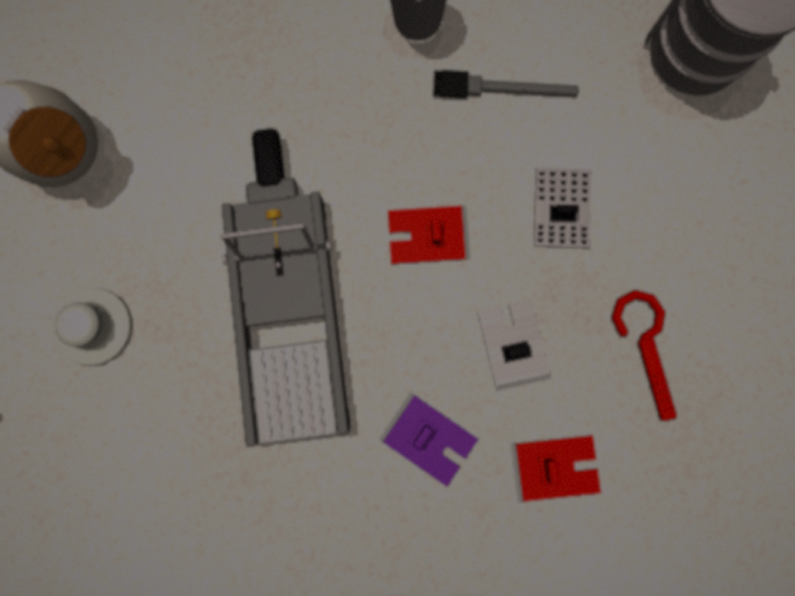

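View pics/side0.png

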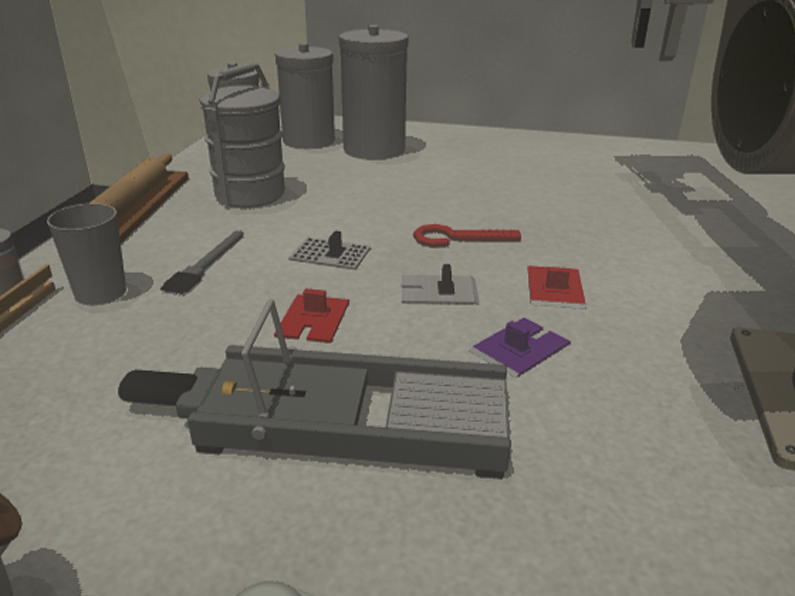

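The top view shows the blade (slot away from the robot) with its grip at (517,351). The slicer runs from (297,440) to (272,200), and its pin slot is near (278,262). The grater is at (563,208), well clear of the blade.

```bash
python3 - <<'E'
from h import *
f="top0.png";s=1.42
P=lambda u,v,z:np.round(unp(f,(u/s,v/s),z)*1000,1)[:2]
print("blade corners",[P(*p,.004) for p in [(478,311),(530,302),(549,376),(497,387)]], "griptop",P(517,350,.032))
bl,br,tl,tr=[P(*p,.04) for p in [(246,445),(355,434),(222,205),(322,194)]]
print("rails",bl,br,tl,tr)
a=(tl+tr)/2-(bl+br)/2;print("len",np.linalg.norm(a),"yaw",np.degrees(np.arctan2(a[1],a[0])),"w",np.linalg.norm(bl-br),np.linalg.norm(tl-tr))
print("throat", [P(*p,.03) for p in [(242,262),(325,255),(247,327),(327,320)]])
print("bar",[P(*p,.09) for p in [(223,236),(304,228)]],"pin slot ends",P(277,248,.03),P(280,274,.03),"screw",P(274,213,.03), "handle",P(265,130,.03))
E
```

```text
blade corners [array([490. , -88.6]), array([ 499.4, -150.4]), array([ 412., -169.]), array([ 400.4, -107.9])] griptop [ 442.4 -128.3]
rails [342.7 177.8] [352.7  56.1] [616.5 207.4] [626.7  91. ]
len 275.79208201106866 yaw 6.715298403398091 w 122.1101551878467 116.84605256490269
throat [array([550.7, 186.2]), array([556.8,  89.3]), array([474.9, 179.9]), array([481.1,  87.6])]
bar [array([569.5, 191.7]), array([576.2, 104.2])] pin slot ends [566.3 145.3] [535.7 141.8] screw [608.  148.9] handle [709.  159.8]
```

```bash
python3 -m inch '[40,40,0,7,100, 80,80,0,14,100, 115,120,0,21,100, 150,160,0,28,100, 190,200,0,30,100, 225,240,0,30,100, 240,270,0,30,100, 240,270,0,30,100]' 15
```

```text
t: 0.77
tool_pos: [0.4166, -0.3186, 0.2183]
orientation: [-2.861, -1.297, 0.0]
force: [-0.2, 0.2, 1.0]
opening: 0.093
gripper_force: 0.0
```

```bash
python3 -m inch '[5,30,0,7,100, 10,60,0,14,100, 14,90,0,21,100, 18,120,0,28,100, 22,150,0,35,100, 26,175,0,42,100, 26,188,0,49,100, 26,188,0,53,100, 26,188,0,53,100, 26,188,0,53,100]' 15
python3 - <<'E'
from h import *
snap("wrist","w1.png",s=1.42);st=robot.read_state();print(st["tool_pos"],st["orientation"],st["q"])
E
```

```text
t: 1.6
tool_pos: [0.4417, -0.1323, 0.2184]
orientation: [-1.984, -2.435, 0.0]
force: [0.0, 0.1, 0.5]
opening: 0.0929
gripper_force: 0.0
[ 0.44169764 -0.13264059  0.2184185 ] [-1.98525945e+00 -2.43442161e+00  3.19557001e-04] [-4.02887139e-01 -2.53705303e-01  1.85692812e+00 -1.09792783e-04
  1.53872305e+00 -6.05443612e-01]
```

View pics/w1.png

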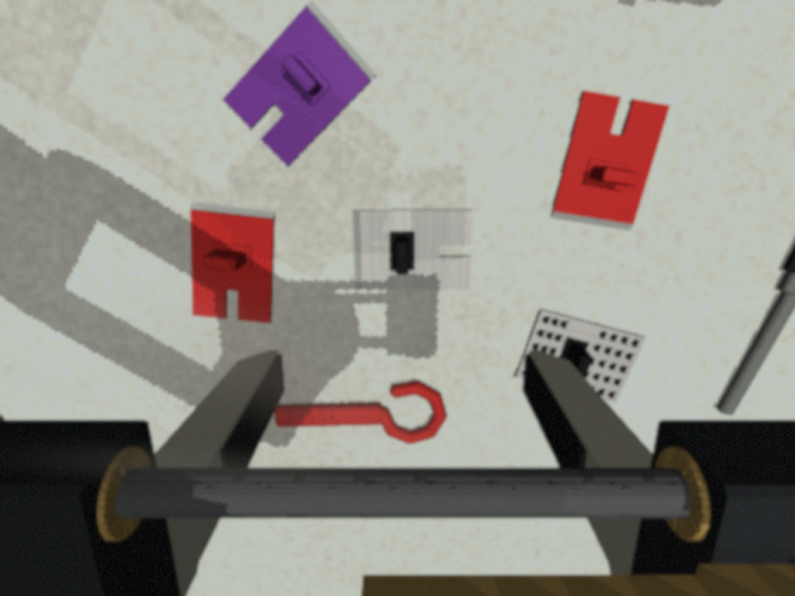

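The wrist view shows the blade square with the image, its grip top at about (402,244) and the slot on the right. The grater is at (580,355).

```bash
python3 - <<'E'
from h import *
f="w1.png";s=1.42
P=lambda u,v,z:np.round(unp(f,(u/s,v/s),z)*1000,1)[:2]
c=np.array([P(*p,.004) for p in [(355,211),(470,211),(469,288),(355,284)]]);print(c)
m=(c[0]+c[3])/2;n=(c[1]+c[2])/2;a=n-m
L=np.linalg.norm(a);print(L,np.degrees(np.arctan2(a[1],a[0])),"grip",m+a/L*40,"griptop",P(402,245,.032),"slot root",P(441,249,.004))
E
```

```text
[[ 397.7 -108.1]
 [ 487.3  -89.5]
 [ 502.2 -151.8]
 [ 408.2 -167.8]]
93.4158980045688 10.67240339784666 grip [ 442.25808437 -130.54226733] griptop [ 438.8 -121.7] slot root [ 471.7 -124.2]
```

```bash
python3 -m inch '[0,3,-40,0,100, 0,3,-80,0,100, 0,3,-120,0,100, 0,3,-160,0,60, 0,3,-190,0,60, 0,3,-209,0,60, 0,3,-209,0,60, 0,3,-209,0,0, 0,3,-209,0,0, 0,3,-209,0,0]' 15;  python3 -m inch '[0,0,0,0,0, 0,0,0,0,0, 0,0,0,0,0]'
```

```text
t: 2.48
tool_pos: [0.4425, -0.1301, 0.0106]
orientation: [1.982, 2.435, 0.0]
force: [-0.5, -0.3, 0.4]
opening: 0.0507
gripper_force: 0.0
t: 2.73
tool_pos: [0.4422, -0.1296, 0.0102]
orientation: [1.981, 2.437, 0.0]
force: [0.1, 0.2, 1.0]
opening: 0.0309
gripper_force: 0.0
```

```bash
python3 -m inch '[0,0,0,0,0, 0,0,0,0,0, 0,0,0,0,0, 0,0,0,0,0, 0,0,0,0,0, 0,0,20,0,0, 0,0,60,0,0, 0,0,100,0,0, 0,0,120,0,0, 0,0,120,0,0]' 25
```

```text
t: 3.57
tool_pos: [0.4453, -0.1308, 0.1354]
orientation: [1.976, 2.431, 0.004]
force: [1.5, -0.5, -0.8]
opening: 0.0099
gripper_force: 25.0
```

```bash
python3 -m inch '[0,30,0,-1,0, 0,65,0,-2,0, 0,100,0,-3,0, 2,135,0,-4,0, 4,170,0,-5,0, 6,205,0,-5,0, 9,235,0,-5,0, 10,255,0,-5,0, 10,260,0,-5,0, 10,260,0,-5,0]'
python3 - <<'E'
from h import *
snap("wrist","w2.png",s=1.42);st=robot.read_state();print(st["tool_pos"],st["orientation"],st["q"])
snap("top","t2.png",crop=(140,120,280,320),s=3)
E
```

```text
t: 4.4
tool_pos: [0.4508, 0.1316, 0.1282]
orientation: [-2.082, -2.351, 0.003]
force: [-0.1, 0.1, -2.4]
opening: 0.0102
gripper_force: 25.0
[0.45098971 0.13051387 0.12832781] [-2.08355472 -2.34982461  0.0030353 ] [ 1.72725453e-01 -1.64937484e-01  1.94724536e+00 -3.76002153e-04
  1.36146313e+00  5.28276049e-02]
```

View pics/w2.png

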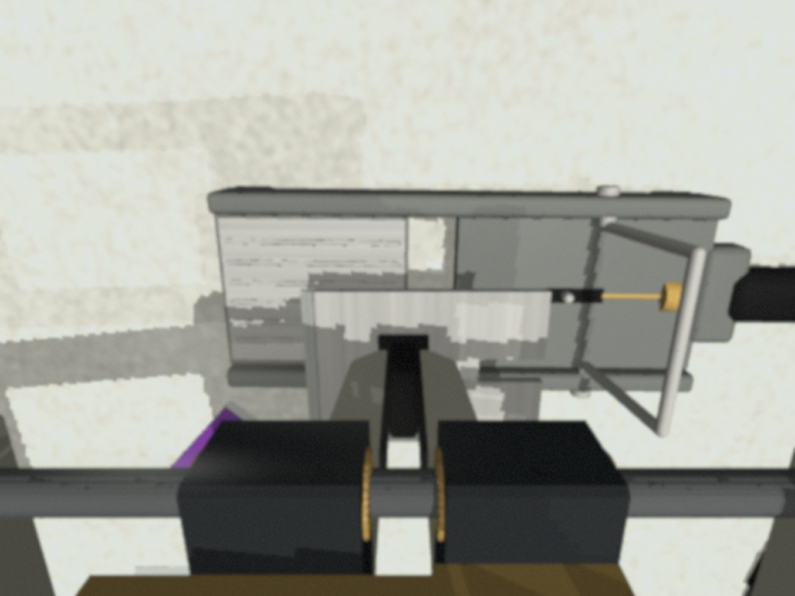

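View pics/t2.png

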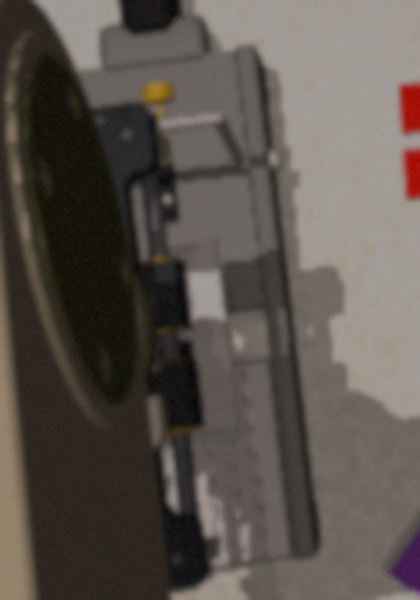

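The wrist view shows the blade held square, its back corner at (551,290). The pin is at (569,297) in its slot, the screw knob at (670,296), and the inner rail edge runs along row 216. The bail is open on the right.

```bash
python3 - <<'E'
from h import *
f="w2.png";s=1.42
P=lambda u,v,z:np.round(unp(f,(u/s,v/s),z)*1000,1)[:2]
def ang(a,b): d=b-a; return np.degrees(np.arctan2(d[1],d[0])).round(2)
pin=P(569,297,.037);print("pin",pin,"knob",P(671,296,.036),"rodline",ang(P(603,295.5,.033),P(660,296,.033)))
l1,l2=P(218,191,.04),P(726,199,.04);print("outer far rail",l1,l2,ang(l1,l2))
l1,l2=P(214,214,.04),P(722,217,.04);print("inner far rail",l1,l2,ang(l1,l2))
n1,n2=P(484,371,.04),P(692,373,.04);print("near inner",n1,n2,P(692,390,.04))
print("throat",P(407,217,.03),P(456,217,.03))
b=[P(314,291,.122),P(551,290,.122),P(544,372,.122)];print("blade",b,np.linalg.norm(b[1]-b[0]),ang(b[0],b[1]))
E
```

```text
pin [544.3 143.9] knob [602.3 151.4] rodline 6.46
outer far rail [346.8 179.6] [612.9 208.2] 6.13
inner far rail [344.7 167.2] [613.9 198.7] 6.67
near inner [503.7  93.5] [626.  107.3] [629.4  96.4]
throat [447.4 176.7] [474.4 180.1]
blade [array([413.5, 158.1]), array([502.7, 169.5]), array([507.4, 135.4])] 89.92552474131023 7.28
```

```bash
python3 -m inch '[20,4,0,-0.4,0, 40,7,0,-0.4,0, 51,9,-20,-0.4,0, 51,9,-40,-0.4,0, 51,9,-60,-0.4,0, 51,9,-72,-0.4,0, 51,9,-76,-0.4,0, 51,9,-76,-0.4,0, 51,9,-76,-0.4,0]'
python3 - <<'E'
from h import *
snap("wrist","w3.png",crop=(200,130,480,340),s=2.8);st=robot.read_state();print(st["tool_pos"],st["orientation"],st["force"])
E
```

```text
t: 5.25
tool_pos: [0.5033, 0.1391, 0.0543]
orientation: [2.095, 2.341, 0.001]
force: [0.0, -0.1, -0.7]
opening: 0.0099
gripper_force: 25.0
[0.5037608  0.13933073 0.05493739] [2.09409745e+00 2.34026902e+00 2.23081645e-03] [ 0.82988097  0.2646474  -0.96472953]
```

View pics/w3.png

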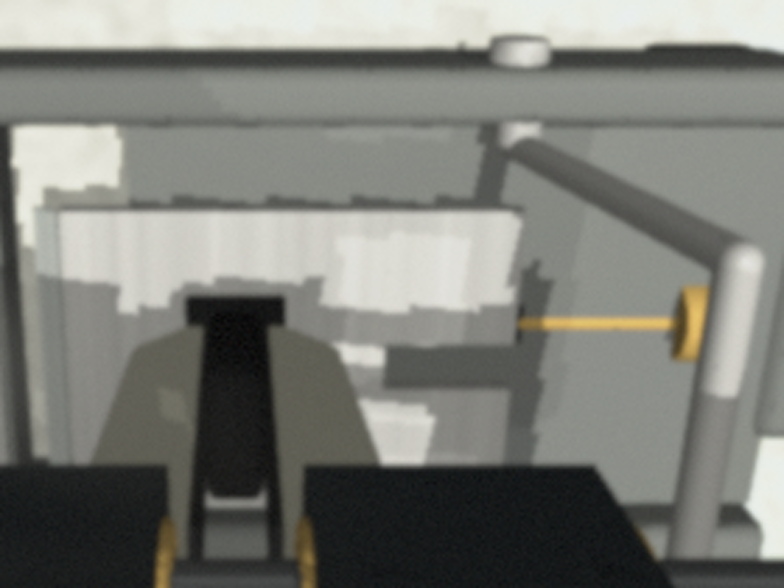

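The slot is clearly visible in the blade: root at crop (387,367), edges at rows 347 and 388, mouth at column 518. The pin is hidden behind the plate by the oblique view, so I'll check the line numerically.

```bash
python3 - <<'E'
from h import *
f="w3.png"
P=lambda u,v,z:unp(f,(u/2.8+200,v/2.8+130),z)[:2]*1000
o=np.array([544.3,143.9]);t=np.radians(6.55);u=np.array([np.cos(t),np.sin(t)]);n=np.array([-u[1],u[0]])
L=lambda p:np.round([(p-o)@u,(p-o)@n],1)
zt=.0487
for nm,p in dict(root=P(387,367,zt),rootA=P(387,347,zt),rootB=P(387,388,zt),mouthA=P(512,345,zt),mouthB=P(508,388,zt),cornerTL=P(62,211,zt),cornerTR=P(520,211,zt),railin=P(300,124,.04),railin2=P(100,124,.04),rod1=P(530,323,.033),rod2=P(668,323,.033),knob=P(690,323,.036),tcp=robot.read_state()["tool_pos"][:2]*1000).items(): print(nm,L(p))
E
```

```text
root [-10.4  -2.6]
rootA [-10.6   1.9]
rootB [-10.2  -7.3]
mouthA [14.5  2.3]
mouthB [14.6 -7.4]
cornerTL [-74.4  30.8]
cornerTR [13.6 30.5]
railin [-28.3  45.8]
railin2 [-67.6  45.9]
rod1 [23.1 -0. ]
rod2 [53.2 -0.1]
knob [56.4  1.2]
tcp [-40.8   0.1]
```

```bash
python3 -m inch '[0,1,0,0,0, 0,2.2,0,0,0, 0,2.2,-2,0,0, 0,2.2,-4,0,0, 0,2.2,-5,0,0, 0,2.2,-6,0,0, 0,2.2,-6,0,0]' 
python3 -m inch '[0,0,-0.5,0,0, 0,0,-1,0,0, 0,0,-1,0,0]'
```

```text
t: 5.88
tool_pos: [0.5026, 0.1417, 0.0473]
orientation: [-2.094, -2.341, 0.001]
force: [-0.1, -0.5, -3.4]
opening: 0.0096
gripper_force: 25.0
t: 6.13
tool_pos: [0.5028, 0.1417, 0.0465]
orientation: [-2.094, -2.342, 0.0]
force: [-0.1, 0.2, -1.7]
opening: 0.0099
gripper_force: 25.0
```

```bash
python3 -m inch '[0,0,-0.5,0,0, 0,0,-1,0,0, 0,0,-1,0,0]'; python3 -m inch '[0,0,-0.5,0,0, 0,0,-1,0,0, 0,0,-1,0,0]'
```

```text
t: 6.38
tool_pos: [0.5028, 0.1417, 0.0455]
orientation: [-2.094, -2.342, 0.0]
force: [-0.3, 0.2, -1.8]
opening: 0.0096
gripper_force: 25.0
t: 6.63
tool_pos: [0.5028, 0.1417, 0.0445]
orientation: [-2.094, -2.342, 0.0]
force: [0.5, 0.5, -3.3]
opening: 0.0098
gripper_force: 25.0
```

```bash
python3 -m inch '[0,0,-0.7,0,0, 0,0,-1.4,0,0, 0,0,-2,0,0, 0,0,-2.6,0,0, 0,0,-3,0,0, 0,0,-3,0,0]'; python3 -m inch '[0,0,-0.5,0,0, 0,0,-1,0,0, 0,0,-1,0,0]'
```

```text
t: 7.13
tool_pos: [0.5028, 0.1417, 0.0415]
orientation: [-2.094, -2.342, 0.0]
force: [-0.0, -0.8, -2.3]
opening: 0.0099
gripper_force: 25.0
t: 7.38
tool_pos: [0.5027, 0.1417, 0.0405]
orientation: [-2.094, -2.342, 0.0]
force: [-0.2, 0.4, -2.1]
opening: 0.0098
gripper_force: 25.0
```

```bash
python3 -m inch '[0,0,-0.3,0,0, 0,0,-0.6,0,0, 0,0,-0.6,0,0]'; python3 -m inch '[0,0,-0.3,0,0, 0,0,-0.6,0,0, 0,0,-0.6,0,0]'
```

```text
t: 7.63
tool_pos: [0.5028, 0.1417, 0.04]
orientation: [-2.094, -2.342, 0.0]
force: [0.7, -0.2, -1.0]
opening: 0.0099
gripper_force: 25.0
t: 7.88
tool_pos: [0.5029, 0.1417, 0.0397]
orientation: [2.094, 2.342, 0.0]
force: [-0.7, -0.3, 1.7]
opening: 0.0096
gripper_force: 25.0
```

```bash
python3 -m inch '[1,0.1,0,0,0, 2,0.2,0,0,0, 3,0.3,0,0,0, 4,0.5,0,0,0, 4,0.5,0,0,0]'; python3 -m inch '[0.5,0.1,0,0,0, 1,0.1,0,0,0, 1,0.1,0,0,0]'
```

```text
t: 8.3
tool_pos: [0.5072, 0.1423, 0.0397]
orientation: [2.094, 2.341, 0.001]
force: [-1.4, -1.1, 3.2]
opening: 0.0097
gripper_force: 25.0
t: 8.55
tool_pos: [0.508, 0.1424, 0.0397]
orientation: [2.094, 2.342, 0.0]
force: [-2.2, -1.0, 4.8]
opening: 0.0098
gripper_force: 25.0
```

```bash
python3 -m inch '[0.4,0,0,0,0, 0.8,0.1,0,0,0, 0.8,0.1,0,0,0]';python3 -m inch '[0.4,0,0,0,0, 0.8,0.1,0,0,0, 0.8,0.1,0,0,0]'
```

```text
t: 8.8
tool_pos: [0.5088, 0.1425, 0.0397]
orientation: [2.094, 2.342, 0.0]
force: [-3.1, -1.2, 4.4]
opening: 0.0098
gripper_force: 25.0
t: 9.05
tool_pos: [0.5096, 0.1426, 0.0397]
orientation: [2.094, 2.342, 0.0]
force: [-3.6, 0.4, 5.6]
opening: 0.0103
gripper_force: 25.0
```

```bash
python3 -m inch '[0,0,0.2,0,0, 0.5,0.1,0.2,0,0, 0.5,0.1,0.2,0,0]';python3 -m inch '[0.3,0,0,0,0, 0.6,0.1,0,0,0, 0.6,0.1,0,0,0]'
```

```text
t: 9.3
tool_pos: [0.51, 0.1426, 0.0397]
orientation: [2.094, 2.342, 0.0]
force: [-2.6, -0.2, 3.8]
opening: 0.0096
gripper_force: 25.0
t: 9.55
tool_pos: [0.5106, 0.1428, 0.0397]
orientation: [-2.094, -2.342, -0.0]
force: [-3.1, -0.7, 5.1]
opening: 0.0096
gripper_force: 25.0
```

```bash
python3 -m inch '[0.3,0,0,0,0, 0.6,0.1,0,0,0, 0.6,0.1,0,0,0]';python3 -m inch '[0.3,0,0,0,0, 0.6,0.1,0,0,0, 0.6,0.1,0,0,0]'
```

```text
t: 9.8
tool_pos: [0.5112, 0.1428, 0.0397]
orientation: [2.094, 2.342, 0.0]
force: [-2.9, -1.1, 5.4]
opening: 0.0097
gripper_force: 25.0
t: 10.05
tool_pos: [0.5114, 0.1428, 0.0397]
orientation: [-2.094, -2.341, 0.001]
force: [-5.1, -0.6, 7.1]
opening: 0.0094
gripper_force: 25.0
```

```bash
python3 -m inch '[0.3,0,0,0,0, 0.3,0,0,0,0]'
```

```text
t: 10.22
tool_pos: [0.5114, 0.1428, 0.0397]
orientation: [-2.094, -2.341, 0.002]
force: [-7.3, -0.6, 8.4]
opening: 0.0099
gripper_force: 25.0
```

```bash
python3 -m inch '[-0.4,0,0.2,0,0, -0.4,0,0.3,0,0, -0.4,0,0.3,0,22, -0.4,0,0.3,0,22, -0.4,0,0.3,0,22, -0.4,0,0.3,0,22]'; python3 -m inch '[0,0,10,0,22, 0,0,30,0,22, 0,0,60,0,22, 0,0,90,0,22, -25,-3,120,0,22, -60,-6,140,0,22, -70,-7,140,0,22, -70,-7,140,0,22]'
python3 - <<'E'
from h import *
snap("wrist","w4.png",s=1.42);st=robot.read_state();print(st["tool_pos"],st["orientation"],st["force"])
E
```

```text
t: 10.72
tool_pos: [0.5118, 0.1429, 0.0398]
orientation: [2.094, 2.341, 0.0]
force: [0.8, 0.7, -0.2]
opening: 0.0202
gripper_force: 0.0
t: 11.38
tool_pos: [0.4414, 0.1362, 0.1828]
orientation: [2.092, 2.34, 0.006]
force: [-0.4, 0.4, -1.8]
opening: 0.0208
gripper_force: 0.0
[0.44189061 0.13610376 0.18156037] [2.09259931 2.34050587 0.0041259 ] [ 0.03672165 -0.12957766  0.09234079]
```

View pics/w4.png

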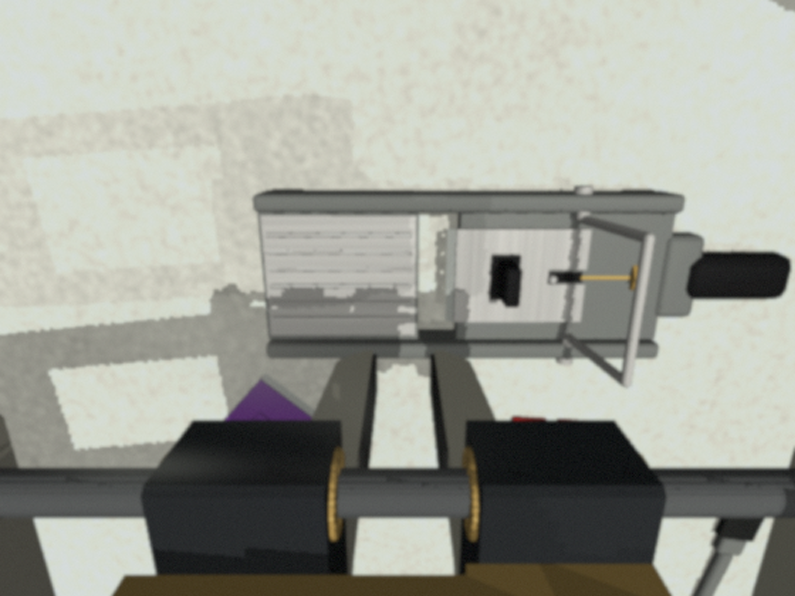

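The blade lies home: the pin at (553,277) is at the slot's root, the plate is square, and the cutting edge is over the throat. The bail bar runs from (650,236) to (627,384). I'll solve for its angle.

```bash
python3 - <<'E'
from h import *
f="w4.png";s=1.42;t=np.radians(6.55);u=np.array([np.cos(t),np.sin(t),0]);n=np.array([-u[1],u[0],0]);z=np.array([0,0,1])
o=np.array([.5031,.1392,0])
W=lambda x,y,h:o+(x*u+y*n)/1000+z*(30+h)/1000
for th in [1.57,1.7,1.8,1.9,2.0,2.1,2.2]:
    x=55-67*np.cos(th);h=7+67*np.sin(th)
    print(th,round(x),round(h),(proj(f,W(x,42,h))*s).round(),(proj(f,W(x,-42,h))*s).round())
print("pivot ends",(proj(f,W(55,42,7))*s).round(),(proj(f,W(55,-42,7))*s).round(),"pin",(proj(f,W(41.5,0,8))*s).round())
print("behind bar", W(125,-27,50),"upright",W(74,-27,50))
E
```

```text
1.57 55 74 [625. 236.] [605. 381.]
1.7 64 73 [642. 236.] [620. 380.]
1.8 70 72 [653. 235.] [630. 379.]
1.9 77 70 [663. 235.] [640. 377.]
2.0 83 68 [672. 234.] [648. 375.]
2.1 89 65 [680. 233.] [656. 373.]
2.2 94 61 [687. 232.] [662. 370.]
pivot ends [579. 217.] [566. 336.] pin [553. 279.]
behind bar [0.63036398 0.12663502 0.08      ] upright [0.57969688 0.12081743 0.08      ]
```

```bash
python3 -m inch '[35,-2,0,0,0, 70,-4,0,0,0, 105,-6,0,0,0, 140,-8,0,0,0, 178,-9,0,0,0, 178,-9,0,0,0, 178,-9,-35,0,0, 178,-9,-70,0,0, 178,-9,-97,0,0, 178,-9,-97,0,0]' 10
```

```text
t: 12.27
tool_pos: [0.6146, 0.1261, 0.0739]
orientation: [-2.089, -2.335, 0.016]
force: [-0.5, 0.7, -1.6]
opening: 0.0004
gripper_force: 0.0
```

```bash
python3 -m inch '[0,0,0,0,0, -6,-0.7,0,0,0, -12,-1.4,0,0,0, -18,-2,0,0,0, -24,-2.8,0,0,0, -29,-3.3,0,0,0, -34,-3.9,0,0,0, -39,-4.5,0,0,0, -44,-5,0,0,0, -44,-5,0,0,0]'
```

```text
t: 13.1
tool_pos: [0.5748, 0.1219, 0.0831]
orientation: [-2.094, -2.342, 0.0]
force: [-0.6, -0.1, 0.5]
opening: 0.0005
gripper_force: 0.0
```

```bash
python3 -m inch '[-5,-0.6,-3,0,0, -10,-1.1,-6,0,0, -15,-1.7,-9,0,0, -20,-2.3,-12,0,0, -25,-2.9,-15,0,0, -30,-3.4,-15,0,0, -34,-3.9,-15,0,0]'
python3 - <<'E'
from h import *
snap("wrist","w5.png",s=1.42);snap("side","s5.png",crop=(60,160,400,380),s=2.3);st=robot.read_state();print(st["tool_pos"],st["orientation"],st["force"])
E
```

```text
t: 13.68
tool_pos: [0.5407, 0.118, 0.0673]
orientation: [-2.094, -2.341, 0.001]
force: [3.0, 0.4, -1.3]
opening: 0.0005
gripper_force: 1.4
[0.54067401 0.11793389 0.06768298] [-2.09381642e+00 -2.34115465e+00  1.33681922e-03] [-0.15839741  0.35497439 -0.65239242]
```

View pics/s5.png

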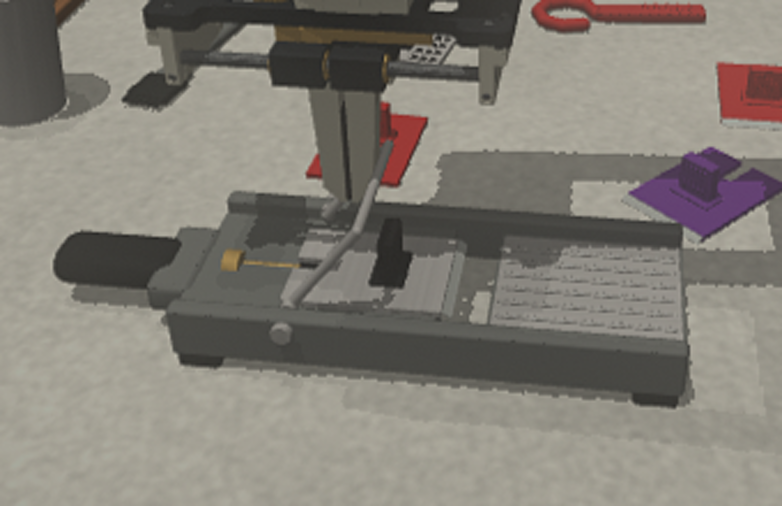

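The bail is past upright and leans forward, its bar from (360,232) to (388,145) in the crop. The finger is behind it and the blade undisturbed.

```bash
python3 - <<'E'
from h import *
f="s5.png";t=np.radians(6.55);u=np.array([np.cos(t),np.sin(t),0]);n=np.array([-u[1],u[0],0]);z=np.array([0,0,1])
o=np.array([.5031,.1392,0])
W=lambda x,y,h:o+(x*u+y*n)/1000+z*(30+h)/1000
for th in [.7,.8,.9,1.,1.1,1.2]:
    x=55-67*np.cos(th);h=7+67*np.sin(th)
    print(th,round(x),round(h),[((proj(f,W(x,y,h))-[60,160])*2.3).round() for y in (42,-42)])
p=robot.read_state()["tool_pos"]-o;print("tcp",p@u*1000,p@n*1000)
E
```

```text
0.7 4 50 [array([382., 246.]), array([410., 158.])]
0.8 8 55 [array([373., 238.]), array([402., 151.])]
0.9 13 59 [array([363., 230.]), array([393., 144.])]
1.0 19 63 [array([352., 223.]), array([383., 138.])]
1.1 25 67 [array([340., 217.]), array([373., 132.])]
1.2 31 69 [array([328., 212.]), array([362., 127.])]
tcp 34.90292697897919 -25.413377584507085
```

```bash
python3 -m inch '[12,1.4,0,0,0, 12,1.4,25,0,0, 12,1.4,48,0,0, 0,0,48,0,0, -15,-1.7,48,0,0, -22,-2.5,48,0,0, -22,-2.5,40,0,0, -22,-2.5,33,0,0, -22,-2.5,33,0,0]'; python3 -m inch '[-1,-0.1,-5,0,0, -5,-0.6,-12,0,0, -9,-1,-17,0,0, -12,-1.4,-22,0,0, -15,-1.7,-27,0,0, -18,-2.1,-33,0,0, -18,-2.1,-33,0,0]'
```

```text
t: 14.53
tool_pos: [0.5185, 0.1154, 0.0985]
orientation: [-2.093, -2.34, 0.004]
force: [-0.4, 0.9, -0.5]
opening: 0.0003
gripper_force: 0.0
t: 15.12
tool_pos: [0.5004, 0.1133, 0.0662]
orientation: [-2.093, -2.341, 0.002]
force: [-0.3, -0.2, 0.4]
opening: 0.0005
gripper_force: 0.0
```

```bash
python3 -m inch '[-2,-0.2,-5,0,0, -4,-0.4,-10,0,0, -6,-0.6,-15,0,0, -6,-0.7,-19,0,0, -6,-0.7,-22,0,0]'; python3 -m inch '[0,0,-1,0,0, 0,0,-2,0,0, 0,0,-2,0,0]'
```

```text
t: 15.53
tool_pos: [0.4952, 0.1127, 0.0452]
orientation: [-2.094, -2.341, 0.001]
force: [-1.7, 0.1, 1.7]
opening: 0.0004
gripper_force: 0.7
t: 15.78
tool_pos: [0.4956, 0.1127, 0.0437]
orientation: [-2.094, -2.342, 0.0]
force: [-0.4, -0.8, 0.4]
opening: 0.0005
gripper_force: 0.0
```

```bash
python3 -m inch '[0,0,-1,0,0, 0,0,-2,0,0, 0,0,-2,0,0]'; python3 -m inch '[0,0,-0.5,0,0, 0,0,-1,0,0, 0,0,-1,0,0]'
```

```text
t: 16.03
tool_pos: [0.4958, 0.1127, 0.0419]
orientation: [2.094, 2.341, 0.0]
force: [-0.2, -0.7, 0.6]
opening: 0.0004
gripper_force: 0.2
t: 16.28
tool_pos: [0.4957, 0.1127, 0.0409]
orientation: [2.094, 2.342, 0.0]
force: [-0.7, -0.5, 0.5]
opening: 0.0008
gripper_force: 0.4
```

```bash
for i in 1 2; do python3 -m inch '[0,0,-0.3,0,0, 0,0,-0.6,0,0, 0,0,-0.6,0,0]'; done
```

```text
t: 16.53
tool_pos: [0.4957, 0.1127, 0.0403]
orientation: [2.094, 2.342, 0.0]
force: [0.2, -0.5, 1.6]
opening: 0.0002
gripper_force: 0.5
t: 16.78
tool_pos: [0.4958, 0.1128, 0.0401]
orientation: [2.094, 2.342, 0.0]
force: [-2.4, 0.2, 5.0]
opening: 0.0004
gripper_force: 2.2
```

Contact with the blade, at the expected height (0.040). I'll lift away and check.

```bash
python3 -m inch '[0,0,-0.3,0,0, 0,0,-0.3,0,0, 0,0,5,0,0, 0,0,30,0,0, 0,0,70,0,0, 0,0,110,0,0, -30,-3,130,0,0, -60,-6,140,0,0, -60,-6,140,0,0, -60,-6,140,0,0]'
python3 - <<'E'
from h import *
snap("wrist","w6.png",s=1.42);st=robot.read_state();print(st["tool_pos"])
f="w6.png";t=np.radians(6.55);u=np.array([np.cos(t),np.sin(t),0]);n=np.array([-u[1],u[0],0]);z=np.array([0,0,1]);o=np.array([.5031,.1392,0])
W=lambda x,y,h:o+(x*u+y*n)/1000+z*(30+h)/1000
for th in (0,.1): print(th,[(proj(f,W(55-67*np.cos(th),y,7+67*np.sin(th)))*1.42).round() for y in (42,-42)])
print("pin",(proj(f,W(41.5,0,8))*1.42).round())
E
```

```text
t: 17.62
tool_pos: [0.4357, 0.1068, 0.181]
orientation: [2.093, 2.34, 0.004]
force: [1.2, -0.0, -0.5]
opening: 0.0003
gripper_force: 0.0
[0.43587535 0.10679947 0.18015966]
0 [array([494., 172.]), array([488., 298.])]
0.1 [array([497., 173.]), array([490., 301.])]
pin [572. 238.]
```

View pics/w6.png

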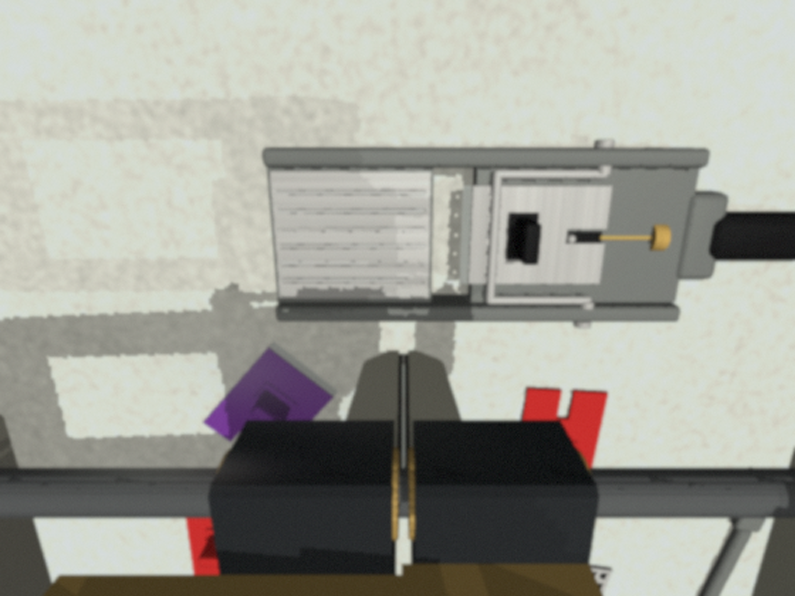

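The bar lies flat on the blade in front of the grip, from (497,173) to (490,300). The pin at (572,238) is at the slot's root, and the tool is clear of everything.

```bash
python3 -c "
from plant import job
print(job.close_job())"
```

```text
the job is handed in; nothing more can be done
None
```

The slicing blade is seated flat with its notch against the pin, the bail is folded down onto it, the tool is clear, and the job is handed in; the hand-in call returned no verdict.

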